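Index the easel magnifier to its next hole

ROBOT

A 7-joint arm with a two-finger parallel gripper is mounted at the origin on the work surface. World frame = base frame: x ahead of the robot, y to its left, z up, the work surface at z = 0. Lengths are in m, angles in rad, forces in N, time in s.
With the tool pointing down it reaches from about 0.425 to 0.875 m from the base axis. Payload 4.7 kg.
Tool frame: the origin (TCP) lies on the centre line of the jaws, within the pads' length; the fingertips stand 11 mm ahead of it and the grasp point (between the pads) lies 8 mm behind it (ctrl.nose_length is the distance from the TCP to the fingertips, in m); z points along the fingers, y is the line along which they close (so a half turn about z gives the same grasp; the last joint's range is limited). The gripper opens to 85 mm and grips with 20 to 120 N. Pads are 22 mm wide; open, the fingers measure 114 mm over their backs; the gripper's body (76 mm by 85 mm) begins 54 mm behind the grasp point. The pads swing forward as they close: fully open they stand 13 mm farther back than shut.
Start: joints at [1.246, 0.321, -0.07, 1.45, 0.023, 1.371, -0.057], TCP at [0.216, -0.613, 0.242] pointing down, gripper open.
Joint ranges: [-2.86, 2.86], [-0.3, 2.09], [-1.38, 1.24], [0.06, 2.45], [-1.56, 4.7], [0.09, 2.05], [-2.69, 2.69]. Speed limits (rad/s): [2.57, 2.57, 3.14, 3.14, 3.14, 3.14, 3.14].

INTERFACE

Orientations are given as a rotation vector (axis times angle).
In Python, from plant import ctrl, imaging gives the robot as it stands. The module is installed in compiled form; this text tells all that it offers.
- The arm moves only by the tool play_rows, never from a script. Its argument "deltas" is one flat list of numbers, 5 for each row, row after row: the shift along the tool's x, y, z in m, then the turn about the tool's z in degrees, then the closure, from -1 (fully open) to 1 (shut), so that 0 is half open. In form: [dx, dy, dz, roll, fingers, dx, dy, dz, roll, fingers, ...]. A call has 1 to 8 rows; each row shifts and turns the commanded pose from where the row before left it, along the tool's axes as they then stand; what a row does not reach is not made up. A row lasts 1/8 s, in which the tool goes at most 62.5 mm and 10.7 degrees, less where a joint would pass 70% of its speed; a pose out of reach is approached as far as the arm can. A call is refused whole if a number of a shift passes 0.0625 or a number of a turn 10.7, either way. A call with a gripper value outside its range is refused whole. The fingers move at their own pace and stop on an object; "force" is the grip in N (left out, the last holds). Time passes only in rows, so rows that do not move let the fingers close. It gives the time, the measured TCP pose, the force, the opening and the grip force at its end, in the units of the state.
- ctrl.read_state(): the state, without advancing time (a new reading comes with each control period).
- imaging.capture(name): name is "side" or "top"; returns a dict with "pixels" (384x512x3 uint8, red, green, blue), "range_z" (384x512 float32, m along the optical axis (not along the pixel's ray), 0 where there is no reading), "vertical_fov" (degrees; the focal length in pixels is half the picture's height over the tangent of half this angle, whatever the lens; pixels are square), "cx", "cy" (the principal point, pixels), "D" ([k1, k2, p1, p2, k3] as OpenCV has them; the pictures are not rectified), "rvec" (rotation vector, rad) and "tvec" (3), from world to camera coordinates, as OpenCV has them. Camera axes: x right, y down, z forward; pixel columns grow to the right and rows downward; lengths in m; the calibration is good to about 2 mm. A picture is of the moment at which its call begins.
- ctrl.finish_job(): hands the job in; it is judged then, once.
The state is a dict: "clock": time; "qpos": joint angles; "joint_vel": joint speeds; "tau": joint torques, N m; "ee_pos": TCP position; "eef_rot": TCP orientation; "wrist_force": force on the tool from outside, world axes, zero at the start; "ft_torque": the same for the moment, N m; "gripper_width": finger opening in m; "gripper_force": force on a finger pad.
Only numpy, scipy, OpenCV 4.12 (cv2) and the standard library are available. Lean on these libraries where they do the work, as an engineer would, in place of code of your own. Each camera call takes 0.05 s, during which the arm holds its last target. There are 200 camera calls.

TASK

The magnifier over the puzzle board rides on a carriage that a spring plunger locks into holes in the brass bar. Pull the plunger's knob, shift the carriage one hole along the bar towards the side where the blue dish of edge pieces stands, and let the plunger snap fully home in that next hole. Keep off the lens and the light bar, and leave the dish and the lantern where they stand.

Things in the scene. Friction and masses are not known exactly. Their poses are not given: they have to be found in the camera images.
- easel: Fixed cherry puzzle easel, 270 mm deep, 460 wide; its board slopes up away from its front at 33 degrees. Origin: centre of its footprint on the desk; x from its front to its back, y along the index bar (to the left seen from the front), z up. Half-made puzzle on the board.
- bar_hole (a point): Middle of the mouth of the index bar's middle hole, where the pin starts (hidden under the carriage). The brass bar, 400 long, 28 wide, 12 thick, runs along the easel's y near the top of its board. Its five 11.5 mm holes were drilled by hand at uneven steps: each lies 50 to 75 mm from its neighbour; the exact steps have to be seen or felt. Axes: z square to the board, y along the bar.
- carriage (a joint): Position of the aluminium carriage (90 mm long, 60 wide) along the index bar, m: 0 in the middle hole where it starts, positive towards the easel's +y, stops at +-0.145. With the pin out of the holes it slides at about 2 to 5 N; with the pin in a hole it is locked, with 0.8 mm of play.
- plunger (a joint): How far the plunger is pulled out, m: 0 home in a hole, 0.010 when its round-nosed 10 mm pin rides on the bar between holes, 0.015 at its stop. It must be out by more than 0.010 to leave a hole. Its spring drives it home with 6 N at 0, 11 N at the stop. Let go between holes, it rides on the bar and drops by itself into the next hole it is slid over.
- knob (a point): Centre of the plunger's round black knob, 36 mm across, 30 high. z: the knob's axis and direction of pull, square to the board, leaning 33 degrees from vertical to the easel's front; y along the bar. Under the knob a 21 mm sleeve stands on the carriage, whose top is 43 mm below this point along z. Free for 60 mm to either side along y; the magnifier's swivel stands 48 mm down the slope.
- magnifier: Silver-plated magnifier on the carriage: a 102 mm lens ring on a short, stiffly swivelling arm, down the slope from the knob; measured square to the board, the lens is about 15 mm lower than the knob's centre. Origin: the swivel, 48 mm down the slope from the plunger's axis; its -x points along the arm to the lens centre, 112 mm away.
- lightbar: Slim fixed light bar of the easel: a tube 420 mm long, 14 mm thick, along the easel's y, on two thin brass arms at its ends. This entry's origin and axes are the easel's; the tube's axis lies at x = 0.041, z = 0.356 in them: 130 mm above the knob, nearly straight over it, so a gripper must come in square to the board, from the front.
- dish: Round blue ceramic dish, 136 mm across, 36 mm high, with edge pieces in it; it stands on the desk beside the easel, on its left (+y) or its right (-y). Origin: centre of its underside.
- lantern: Tin lantern, 92 mm across, 185 mm high, on the desk beside the easel on the other side than the dish. Origin: centre of its underside.
Not all that is in view belongs to the job. There is more than one size of the dish; the one meant has the size given above.

How it is judged:
On the way, in this order (a step that is already met when the one before it is completed fails the run):
1. the plunger is pulled clear of the middle hole before the carriage has moved away (value of joint plunger above 0.0105 m and value of joint carriage between -0.008 and 0.008 m), for 0.05 s.
2. the carriage has been shifted at least 15 mm off towards the dish's side (((y of dish in the frame of easel above 0 m and value of joint carriage above 0.015 m) or (y of dish in the frame of easel below 0 m and value of joint carriage below -0.015 m))).
At the end, for the whole second after the job is handed in: The plunger is home (within 2 mm) in the first hole next to the middle one on the dish's side, which leaves the carriage within 2.5 mm of that hole, and the carriage is at rest (value of joint plunger below 0.002 m and velocity of joint carriage between -0.005 and 0.005 m/s and ((y of dish in the frame of easel above 0 m and value of joint carriage between 0.0555 and 0.0605 m) or (y of dish in the frame of easel below 0 m and value of joint carriage between -0.0705 and -0.0655 m))); the robot touches nothing.
It fails at once if the light bar is bumped (more than 3 N) (contact force between any of the arm, the fingers and lightbar above 3 N).
It fails at once if the magnifier is touched (more than 2 N) (contact force between any of the arm, the fingers and magnifier above 2 N).
It fails at once if the dish or the lantern is shifted by more than 20 mm (distance of any of dish, lantern from where it was at the start of the episode above 0.02 m).
It also fails if it takes over 38 s, if anything falls off the work surface, if the arm or the gripper's body presses on something with over 40 N, if the wrist force passes 120 N, or if a joint passes its speed limit or range.

## Working session

There is one attempt and no reset: what is moved stays moved. The work goes in short steps, Python scripts to look and compute and a tool call to move; the robot and the scene stay as the last step left them, time stands still between calls to the robot, and variables do not carry over. Pictures are saved under pics/ and viewed, at most 10 in all, crops included, and the job is handed in when it is done.

Besides the shell and the picture viewer there is one more tool, called after "Request:" as a command line: name --argument value ..., lists and objects as JSON in quotes. play_rows: Moves the arm, as the interface text tells. Its arguments: {"type":"object","properties":{"deltas":{"type":"array"},"force":{"type":"number"}},"required":["deltas"]}

```bash
mkdir -p pics
cat > h.py <<'E'
import numpy as np, cv2
from plant import ctrl, imaging
def cam(n):
    c=imaging.capture(n); p=c["pixels"]; h=p.shape[0]
    f=h/2/np.tan(np.radians(c["vertical_fov"])/2)
    c["K"]=np.array([[f,0,c["cx"]],[0,f,c["cy"]],[0,0,1]]); c["R"]=cv2.Rodrigues(np.array(c["rvec"],float))[0]
    c["t"]=np.array(c["tvec"],float); c["D"]=np.array(c["D"],float); return c
def cloud(c):
    h,w=c["range_z"].shape; u,v=np.meshgrid(np.arange(w),np.arange(h))
    n=cv2.undistortPoints(np.stack([u,v],-1).reshape(-1,1,2).astype(float),c["K"],c["D"]).reshape(-1,2)
    z=c["range_z"].reshape(-1,1); P=np.hstack([n*z,z])
    return ((P-c["t"])@c["R"]).reshape(h,w,3)
def proj(c,P): return cv2.projectPoints(np.array(P,float).reshape(-1,1,3),c["R"],c["t"],c["K"],c["D"])[0].reshape(-1,2)
E
python3 - <<'E'
from h import *
import pickle
for n in("side","top"):
    c=cam(n); cv2.imwrite(f"pics/{n}0.png",cv2.resize(c["pixels"][:,:,::-1],(800,600))); pickle.dump(c,open(n+"0.pkl","wb"))
    print(n,c["D"],c["vertical_fov"],-c["R"].T@c["t"],c["R"][2])
s=ctrl.read_state();print(s["clock"],s["ee_pos"],s["eef_rot"],s["wrist_force"],s["gripper_width"],ctrl.nose_length)
E
```

```text
side [-0.00638795  0.          0.          0.          0.        ] 49.16633228437202 [ 0.69518028 -0.53723812  1.20499667] [-0.18717011  0.52602245 -0.82961903]
top [-0.09202172  0.          0.          0.          0.        ] 55.16490196356983 [0.41155494 0.1492927  1.32041291] [ 0.07214102 -0.03021687 -0.99693661]
0.1 [ 0.215839   -0.61263436  0.24133975] [-3.09497197e+00 -5.29433938e-01  5.88452602e-04] [-0.48773226 -0.24875355 -0.07562375] 0.08533094644354856 0.011
```

View pics/side0.png

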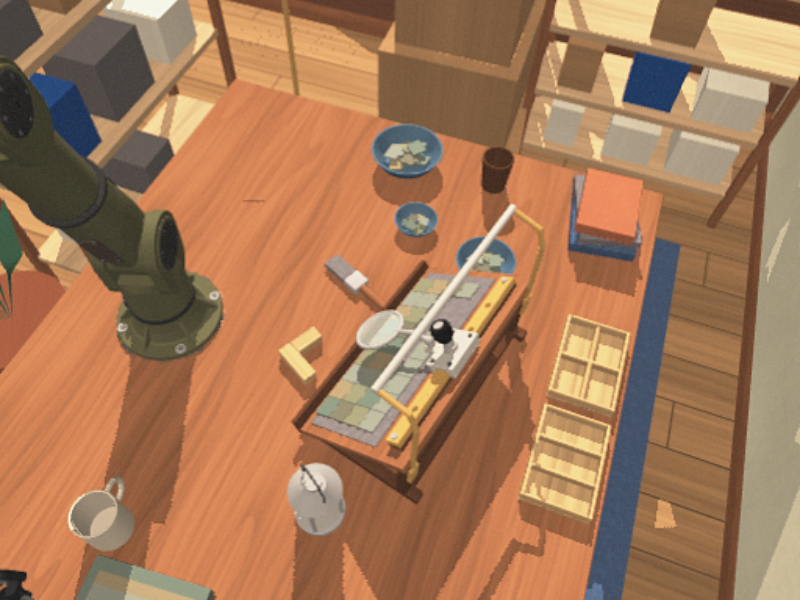

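View pics/top0.png

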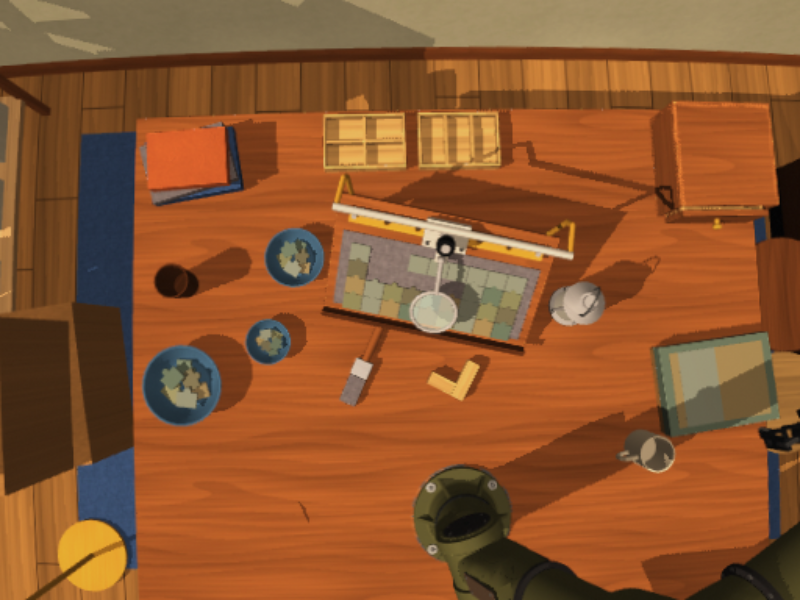

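The side view shows the knob at (441,330) and the light bar from (375,388) to (512,210). The lantern is at (316,497). The top view shows the knob at (445,245). The mid-sized blue dish at (293,257) is on the easel's left (+y), and the lantern at (578,303) is on its right. Next I'll measure these.

Run:
```python
from h import *
import pickle
for n in("side","top"):
    c=pickle.load(open(n+"0.pkl","rb")); P=cloud(c); px=c["pixels"].astype(int); hsv=cv2.cvtColor(c["pixels"],cv2.COLOR_RGB2HSV)
    z=P[...,2]; ok=c["range_z"]>0
    reg=ok&(P[...,0]>.3)&(P[...,0]<.8)&(abs(P[...,1]-.1)<.5)
    lb=reg&(z>.335)&(z<.38)
    Q=P[lb]; m=Q.mean(0); d=np.linalg.svd(Q-m,full_matrices=False)[2][0]; d=d*np.sign(d[1]); s=(Q-m)@d
    print(n,"lightbar",len(Q),m,d,"yaw",np.degrees(np.arctan2(-d[0],d[1])),m+d*s.min(),m+d*s.max())
    k=reg&(px.max(2)<70)&(z>.19)&(z<.3); 
    nn,l,st,ce=cv2.connectedComponentsWithStats(k.astype(np.uint8))
    for i in range(1,nn):
        if st[i,4]>40: Q=P[l==i]; print(" dark",st[i],ce[i],Q.mean(0),Q.min(0),Q.max(0))
    b=reg&(hsv[...,0]>95)&(hsv[...,0]<115)&(hsv[...,1]>100)&(z<.1)&(z>.01)
    nn,l,st,ce=cv2.connectedComponentsWithStats(b.astype(np.uint8))
    for i in range(1,nn):
        if st[i,4]>100: Q=P[l==i]; print(" blue",Q.min(0),Q.max(0),Q[Q[:,2]>.03].mean(0))
    y=reg&(hsv[...,0]>15)&(hsv[...,0]<30)&(hsv[...,1]>150)&(z>.15)&(z<.26)
    print(" brass",y.sum(),P[y].min(0),P[y].max(0))
s=ctrl.read_state(); print(cv2.Rodrigues(np.array(s["eef_rot"]))[0].round(3))
for n,x0,y0,x1,y1 in(("side",230,120,350,320),("top",200,110,380,230)):
    c=pickle.load(open(n+"0.pkl","rb")); im=c["pixels"][y0:y1,x0:x1,::-1]; f=min(800/(x1-x0),600/(y1-y0)); cv2.imwrite(f"pics/{n}_crop.png",cv2.resize(im,None,fx=f,fy=f,interpolation=cv2.INTER_CUBIC))
```

```text
side lightbar 1049 [0.58757563 0.01093303 0.35829908] [0.21896208 0.97573089 0.00219769] yaw -12.648109187234223 [ 0.54702048 -0.16978735  0.35789203] [0.63909599 0.24051622 0.35881618]
 dark [275 205  15  15 129] [283.0620155  212.97674419] [0.58630948 0.03034455 0.23395575] [0.56342771 0.01905194 0.21033631] [0.60133118 0.05093785 0.25047922]
 brass 254 [ 0.55948682 -0.1833558   0.15215287] [0.70502309 0.24439783 0.24898608]
top lightbar 949 [0.59354626 0.0380044  0.36073069] [ 2.28793543e-01  9.73474930e-01 -2.72923238e-04] yaw -13.22605349486768 [ 0.54531237 -0.16722204  0.36078823] [0.64128087 0.24110651 0.36067375]
 dark [279 151  12  13  87] [285.03448276 156.16091954] [0.58453761 0.03983322 0.23955701] [0.56450213 0.0244586  0.22707301] [0.60137971 0.05709775 0.25000154]
 blue [0.74610872 0.48373385 0.01135873] [0.79881457 0.59956415 0.03490127] [0.76185774 0.52845278 0.03197678]
 blue [0.53382356 0.30672338 0.0100072 ] [0.65981984 0.4238629  0.04006943] [0.58852349 0.37069927 0.03372092]
 blue [0.36441635 0.37615963 0.01012048] [0.45620843 0.4735349  0.03274365] [0.45272503 0.44528095 0.03274365]
 blue [0.30050736 0.52927775 0.01000003] [0.3936295  0.59898892 0.05222981] [0.35361973 0.5522558  0.04253107]
 brass 477 [ 0.55912884 -0.17834113  0.15036249] [0.70325518 0.22764602 0.25686975]
[[ 0.943  0.332 -0.001]
 [ 0.332 -0.943  0.002]
 [-0.    -0.002 -1.   ]]
```

View pics/side_crop.png

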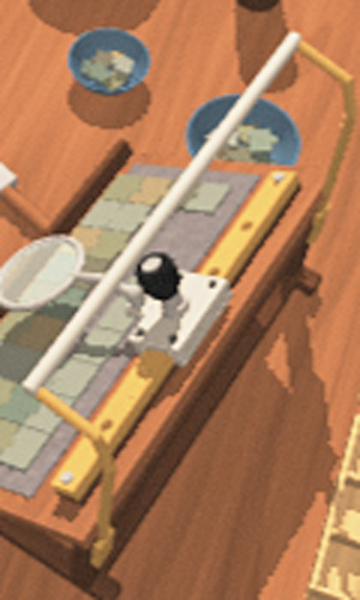

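Request:
play_rows --deltas '[0,0,-0.06,0,-1]'

```text
clock: 0.22
ee_pos: [0.2148, -0.6102, 0.2961]
eef_rot: [-3.084, -0.528, 0.004]
wrist_force: [0.8, -1.6, 0.6]
gripper_width: 0.0852
gripper_force: 0.0
```

Request:
play_rows --deltas '[0,0,-0.04,-9.6,-1,0,0,-0.04,-9.6,-1,0,0,-0.04,-9.6,-1,0,0,-0.04,-9.6,-1,0,0,-0.04,-9.6,-1,0,0,-0.04,-9.6,-1,0,0,0,0,-1]'

```text
clock: 1.1
ee_pos: [0.2163, -0.6134, 0.5454]
eef_rot: [2.453, 1.954, -0.002]
wrist_force: [-0.6, -0.5, -0.7]
gripper_width: 0.0852
gripper_force: 0.0
```

```bash
cat >> h.py <<'E'
O=np.array([.5535,.045,0]); ex=np.array([.974,-.225,0]); ey=np.array([.225,.974,0])
def toE(p): d=np.asarray(p)-O; return np.stack([d@ex,d@ey,d[...,2]],-1)
def st(target=None):
    s=ctrl.read_state(); R=cv2.Rodrigues(np.array(s["eef_rot"]))[0]; p=np.array(s["ee_pos"])
    print("t",s["clock"],"E",toE(p).round(4),"w",p.round(4),"z",R[:,2].round(3),"yaw err deg",round(np.degrees(np.arctan2(R[:,1]@ey,R[:,1]@ex)),2),"F",np.array(s["wrist_force"]).round(1),"q",np.round(s["qpos"],2))
    if target is not None:
        T=O+target[0]*ex+target[1]*ey+np.array([0,0,target[2]]); print("tool shift",(R.T@(T-p)).round(4))
    return s,R,p
E
python3 -c "
from h import *
st([-.05,-.38,.5])"
```

```text
t 1.1 E [-0.1803 -0.7172  0.5454] w [ 0.2163 -0.6134  0.5454] z [ 0.002 -0.005 -1.   ] yaw err deg 0.07 F [-0.6 -0.5 -0.7] q [ 1.29  0.4  -0.18  0.74  0.08  2.    0.93]
tool shift [0.3376 0.1306 0.0444]
```

Request:
play_rows --deltas '[0.048,0.018,0.006,0,-1,0.048,0.018,0.006,0,-1,0.048,0.018,0.006,0,-1,0.048,0.018,0.006,0,-1,0.048,0.018,0.006,0,-1,0.048,0.018,0.006,0,-1,0.048,0.018,0.006,0,-1,0,0,0,0,-1]'

```text
clock: 2.1
ee_pos: [0.4166, -0.3091, 0.499]
eef_rot: [-2.449, -1.965, -0.001]
wrist_force: [-0.7, -0.9, 0.2]
gripper_width: 0.0854
gripper_force: 0.0
```

Run:
```python
from h import *
s,R,p=st([.13,-.3,.5])
for n in("side","top"):
    c=cam(n); P=cloud(c); L=(P-p)@R; L[c["range_z"]<=0]=9
    print(n)
    for a in np.arange(-.36,.03,.02):
        # tool z slices: extents in tool x,y near axis
        m=(L[...,2]>=a)&(L[...,2]<a+.02)&(np.abs(L[...,0])<.13)&(np.abs(L[...,1])<.13)
        if m.sum()>3: print(round(a,2),m.sum(),"x",L[m][:,0].min().round(3),L[m][:,0].max().round(3),"y",L[m][:,1].min().round(3),L[m][:,1].max().round(3))
    cv2.imwrite(f"pics/{n}1.png",cv2.resize(c["pixels"][:,:,::-1],(800,600)))
```

```text
t 2.1 E [-0.0537 -0.3757  0.499 ] w [ 0.4166 -0.3091  0.499 ] z [-0.001  0.002 -1.   ] yaw err deg 0.49 F [-0.7 -0.9  0.2] q [ 0.96  0.07 -0.4   1.25  0.03  1.83  0.35]
tool shift [ 0.0743  0.1843 -0.0011]
side
-0.36 1851 x -0.055 0.076 y -0.13 0.055
-0.34 448 x -0.055 0.087 y -0.13 0.054
-0.32 779 x -0.039 0.023 y 0.006 0.039
-0.3 465 x -0.037 0.028 y -0.009 0.038
-0.28 567 x -0.037 0.029 y -0.011 0.037
-0.26 570 x -0.037 0.029 y -0.01 0.041
-0.24 431 x -0.037 0.023 y -0.011 0.037
-0.22 424 x -0.038 0.029 y -0.01 0.037
-0.2 484 x -0.039 0.034 y -0.021 0.038
-0.18 305 x -0.039 0.029 y -0.013 0.038
-0.16 360 x -0.039 0.028 y -0.013 0.038
-0.14 298 x -0.039 0.03 y -0.012 0.038
-0.12 272 x -0.037 0.014 y 0.008 0.067
-0.1 218 x -0.02 0.017 y 0.013 0.07
-0.08 212 x -0.018 0.016 y 0.021 0.073
-0.06 116 x -0.014 0.01 y 0.038 0.073
-0.04 15 x -0.012 -0.007 y 0.043 0.053
-0.02 25 x -0.012 -0.007 y -0.044 0.056
top
-0.36 17 x 0.075 0.08 y -0.129 -0.114
-0.34 405 x 0.068 0.089 y -0.13 -0.07
-0.32 268 x 0.061 0.091 y -0.13 -0.065
-0.3 27 x 0.069 0.088 y -0.13 -0.09
-0.28 12 x 0.031 0.034 y -0.012 0.005
-0.26 227 x 0.013 0.034 y -0.033 0.032
-0.24 279 x 0.002 0.036 y -0.035 0.033
-0.22 304 x -0.016 0.034 y -0.037 0.035
-0.2 297 x -0.011 0.036 y -0.038 0.036
-0.18 240 x -0.01 0.036 y -0.038 0.034
-0.16 216 x -0.008 0.036 y -0.038 0.035
-0.14 207 x -0.002 0.036 y -0.038 0.035
-0.12 275 x -0.017 0.029 y -0.068 0.067
-0.1 224 x -0.01 0.018 y -0.072 0.069
-0.08 281 x -0.016 0.016 y -0.073 0.071
-0.06 214 x -0.016 0.011 y -0.075 0.073
-0.04 56 x -0.003 0.009 y -0.056 0.056
-0.02 40 x -0.01 0.009 y -0.056 0.057
```

View pics/side1.png

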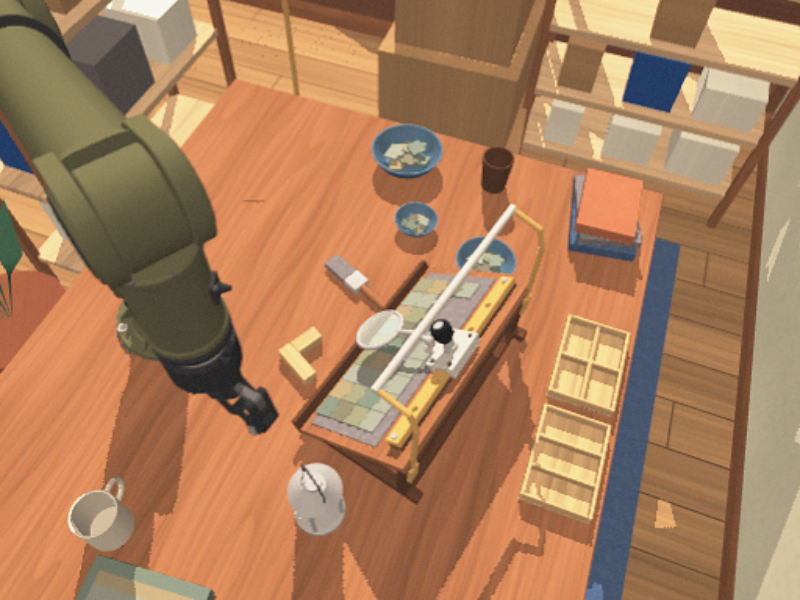

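The gripper hangs clear at (260,410), and the easel is unmoved. The tool can only point straight down. So I'll reach in behind the light bar and draw the knob out with the back of one finger hooked on its rear rim. First I'll measure the easel's profile there.

Run:
```python
from h import *
import pickle
for n in("side","top"):
    c=pickle.load(open(n+"0.pkl","rb")); P=cloud(c); E=toE(P); ok=c["range_z"]>0
    print(n)
    for lo,hi in((-.04,.04),(.05,.12)):
        print("y",lo,hi)
        for a in np.arange(-.0,.2,.01):
            m=ok&(E[...,0]>=a)&(E[...,0]<a+.01)&(E[...,1]>lo)&(E[...,1]<hi)
            q=E[m][:,2]
            if m.sum()>2: print(round(a,2),m.sum(),np.percentile(q,[0,25,50,75,100]).round(3))
```

```text
side
y -0.04 0.04
-0.0 67 [0.122 0.128 0.132 0.175 0.233]
0.01 105 [0.124 0.132 0.167 0.233 0.242]
0.02 115 [0.132 0.174 0.239 0.358 0.364]
0.03 233 [0.137 0.225 0.357 0.361 0.366]
0.04 114 [0.179 0.185 0.199 0.226 0.242]
0.05 87 [0.186 0.191 0.194 0.199 0.21 ]
0.06 83 [0.191 0.196 0.198 0.2   0.205]
0.07 98 [0.189 0.201 0.203 0.204 0.209]
0.08 132 [0.171 0.176 0.186 0.191 0.207]
0.09 182 [0.013 0.02  0.153 0.179 0.184]
0.1 219 [-0.008  0.017  0.119  0.17   0.18 ]
0.11 76 [-0.007 -0.002 -0.     0.001  0.005]
0.12 80 [-0.01  -0.003 -0.001  0.001  0.004]
0.13 77 [-0.007 -0.002 -0.     0.001  0.006]
0.14 78 [-0.005 -0.002 -0.001  0.001  0.004]
0.15 80 [-0.005 -0.002 -0.     0.002  0.006]
0.16 81 [-0.008 -0.002 -0.001  0.001  0.007]
0.17 84 [-0.005 -0.002 -0.     0.001  0.007]
0.18 81 [-0.008 -0.003 -0.001  0.001  0.005]
0.19 85 [-0.009 -0.002 -0.001  0.001  0.006]
y 0.05 0.12
-0.0 31 [0.119 0.122 0.124 0.126 0.131]
0.01 38 [0.127 0.129 0.13  0.131 0.135]
0.02 63 [0.132 0.136 0.139 0.359 0.364]
0.03 146 [0.136 0.143 0.36  0.362 0.366]
0.04 25 [0.168 0.173 0.174 0.175 0.359]
0.05 61 [0.17
[... 1260 characters left out ...]
1  0.003  0.006]
0.19 61 [-0.005 -0.001  0.001  0.003  0.008]
y 0.05 0.12
-0.0 69 [0.113 0.12  0.122 0.124 0.13 ]
0.01 72 [0.12  0.126 0.129 0.131 0.136]
0.02 77 [0.127 0.133 0.135 0.138 0.361]
0.03 175 [0.134 0.142 0.36  0.363 0.367]
0.04 100 [0.135 0.144 0.147 0.356 0.365]
0.05 104 [0.144 0.151 0.174 0.177 0.182]
0.06 40 [0.164 0.176 0.179 0.182 0.186]
0.08 50 [0.169 0.171 0.173 0.175 0.18 ]
0.09 78 [0.171 0.176 0.178 0.18  0.187]
0.1 49 [0.17  0.177 0.18  0.183 0.185]
0.15 49 [-0.004 -0.     0.001  0.003  0.009]
0.16 52 [-0.004 -0.001  0.001  0.003  0.007]
0.17 52 [-0.008 -0.001  0.002  0.003  0.007]
0.18 50 [-0.005 -0.001  0.001  0.003  0.009]
0.19 52 [-0.006 -0.     0.002  0.004  0.008]
```

Request:
play_rows --deltas '[0,0.05,0,0,-0.58,0.04,0.05,0,0,-0.58,0.055,0.04,0,0,-0.58,0.055,0.03,0,0,-0.58,0.055,0.03,0,0,-0.58,0.055,0.015,0,0,-0.58,0.055,0,0,0,-0.58,0.055,0,0,0,-0.58]'

```text
clock: 3.2
ee_pos: [0.7021, -0.007, 0.4985]
eef_rot: [-2.462, -1.951, 0.004]
wrist_force: [0.6, 0.5, 0.3]
gripper_width: 0.0673
gripper_force: 0.0
```

```bash
cat >> h.py <<'E'
def prof(s,R,p,names=("side","top"),png=None):
  for n in names:
    c=cam(n); P=cloud(c); L=(P-p)@R; L[c["range_z"]<=0]=9; print(n)
    for a in np.arange(-.16,.03,.01):
        m=(L[...,2]>=a)&(L[...,2]<a+.01)&(np.abs(L[...,0])<.05)&(np.abs(L[...,1])<.1)&(P[...,2]>.22)
        if m.sum()>3: print(round(a,2),m.sum(),"x",L[m][:,0].min().round(3),L[m][:,0].max().round(3),"y",L[m][:,1].min().round(3),L[m][:,1].max().round(3))
    if png: cv2.imwrite(f"pics/{n}{png}.png",cv2.resize(c["pixels"][:,:,::-1],(800,600)))
E
python3 -c "
from h import *
s,R,p=st([.16,0,.3]); print(s['gripper_width']); prof(s,R,p,png='2')"
```

```text
t 3.2 E [ 0.1564 -0.0172  0.4985] w [ 0.7021 -0.007   0.4985] z [-0.002 -0.001 -1.   ] yaw err deg -0.21 F [0.6 0.5 0.3] q [ 0.21  0.54 -0.55  0.68  0.3   1.97 -0.38]
tool shift [0.0176 0.0037 0.1985]
0.06730017219122256
side
-0.16 180 x -0.04 0.007 y -0.037 0.035
-0.15 162 x -0.041 0.0 y -0.036 0.036
-0.14 151 x -0.04 -0.001 y -0.036 0.036
-0.13 153 x -0.04 -0.001 y -0.038 0.036
-0.12 27 x -0.039 0.001 y -0.02 0.036
-0.11 125 x -0.017 0.01 y -0.068 0.065
-0.1 337 x -0.022 0.012 y -0.07 0.067
-0.09 204 x -0.023 0.006 y -0.07 0.066
-0.08 147 x -0.021 -0.0 y -0.068 0.066
-0.07 189 x -0.02 0.013 y -0.068 0.065
-0.06 131 x -0.02 0.012 y -0.068 0.064
-0.05 184 x -0.016 0.012 y -0.067 0.063
-0.04 37 x -0.015 -0.003 y -0.055 0.051
-0.03 47 x -0.014 0.003 y -0.048 0.045
-0.02 50 x -0.013 0.007 y -0.049 0.046
-0.01 38 x -0.014 0.009 y -0.048 0.045
0.0 9 x -0.013 0.008 y -0.041 0.038
top
-0.16 70 x -0.006 0.047 y -0.038 0.001
-0.15 64 x -0.011 0.047 y -0.039 0.0
-0.14 73 x -0.012 0.047 y -0.038 -0.002
-0.13 68 x -0.013 0.047 y -0.038 -0.005
-0.12 24 x -0.004 0.045 y -0.039 -0.012
-0.11 79 x -0.003 0.021 y -0.068 -0.033
-0.1 96 x -0.004 0.029 y -0.071 -0.021
-0.09 46 x -0.01 0.028 y -0.07 -0.021
-0.08 36 x -0.007 0.027 y -0.069 -0.021
-0.07 70 x -0.007 0.027 y -0.069 -0.025
-0.06 28 x -0.002 0.027 y -0.068 -0.027
-0.05 17 x 0.002 0.023 y -0.067 -0.039
```

View pics/side2.png

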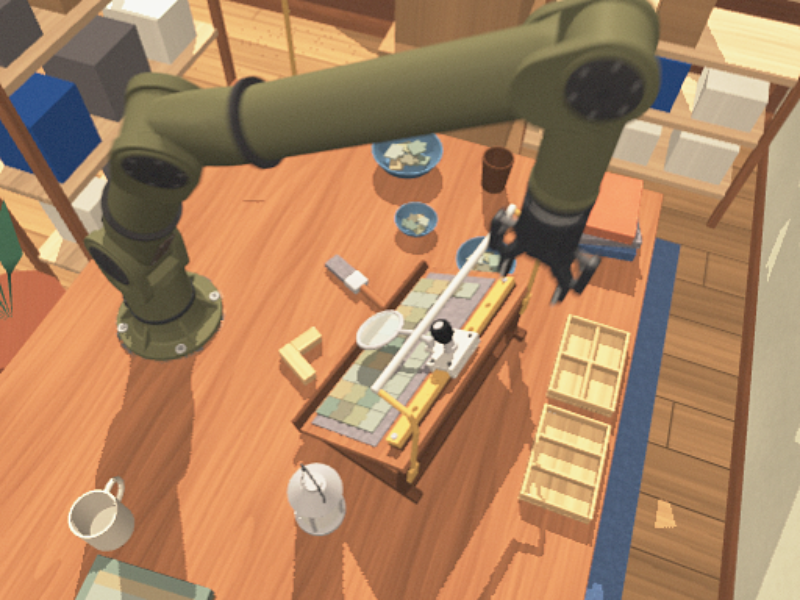

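The arm passes over the light bar well clear of it, with the fingers at (570,270) behind the easel. Now I'll lower them behind it.

Request:
play_rows --deltas '[0.017,0.004,0.04,0,-0.58,0,0,0.05,0,-0.58,0,0,0.05,0,-0.58,0,0,0.05,0,-0.58,0,0,0.05,0,-0.58,0,0,0.04,0,-0.58,0,0,0,0,-0.58]'

```text
clock: 4.18
ee_pos: [0.7066, 0.0061, 0.2153]
eef_rot: [-2.458, -1.949, 0.012]
wrist_force: [0.1, -0.4, -0.2]
gripper_width: 0.0676
gripper_force: 0.0
```

```bash
python3 -c "
from h import *
st([.116,0,.214])"
```

```text
t 4.175 E [ 0.1579 -0.0035  0.2153] w [0.7066 0.0061 0.2153] z [-0.009 -0.002 -1.   ] yaw err deg -0.17 F [ 0.1 -0.4 -0.2] q [ 0.33  0.52 -0.56  1.3   0.27  1.41 -0.44]
tool shift [ 0.0034 -0.042   0.0016]
```

Request:
play_rows --deltas '[0.002,-0.02,0.001,0,-0.58,0.001,-0.02,0,0,-0.58,0,0,0,0,-0.58]'

```text
clock: 4.55
ee_pos: [0.6711, 0.021, 0.222]
eef_rot: [2.457, 1.954, 0.003]
wrist_force: [0.5, 0.5, -0.1]
gripper_width: 0.0676
gripper_force: 0.0
```

```bash
python3 -c "
from h import *
s,R,p=st([.105,0,.214])
c=cam('side'); im=c['pixels'][150:270,220:380,::-1]
cv2.imwrite('pics/side3.png',cv2.resize(im,(800,600),interpolation=cv2.INTER_CUBIC))
"
```

```text
t 4.55 E [0.12   0.0031 0.222 ] w [0.6711 0.021  0.222 ] z [ 0.003 -0.001 -1.   ] yaw err deg -0.0 F [ 0.5  0.5 -0.1] q [ 0.36  0.43 -0.58  1.41  0.24  1.37 -0.46]
tool shift [-0.0031 -0.0151  0.008 ]
```

View pics/side3.png

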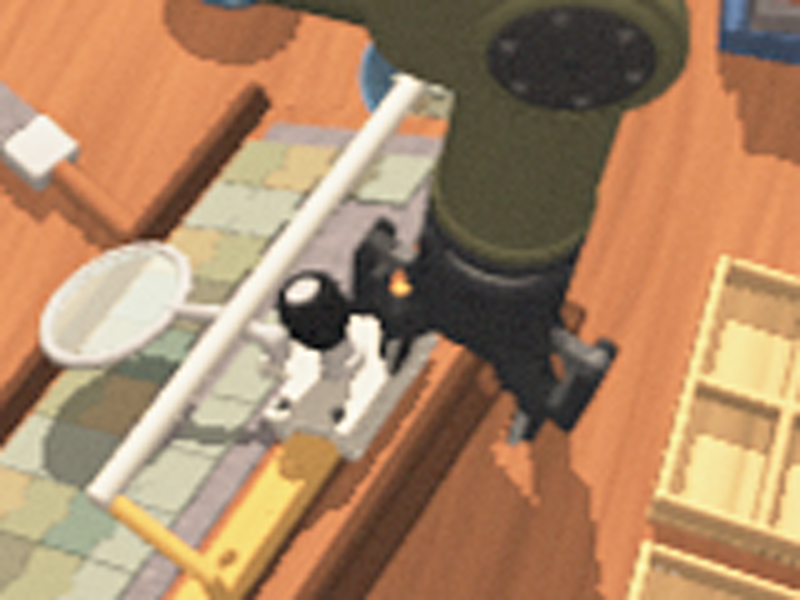

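The crop shows the front finger at (385,300), directly behind the knob (312,308). The light bar is clear. Next I'll lower slightly and close in until the finger touches.

Request:
play_rows --deltas '[-0.002,-0.002,0.008,0,-0.58,-0.001,-0.005,0,0,-0.58,0,-0.005,0,0,-0.58,0,0,0,0,-0.58]'

```text
clock: 5.1
ee_pos: [0.6581, 0.0213, 0.2115]
eef_rot: [2.458, 1.956, 0.0]
wrist_force: [-0.3, 0.3, -0.6]
gripper_width: 0.0676
gripper_force: 0.0
```

```bash
python3 -c "
from h import *
s,R,p=st([.105,0,.214])"
```

```text
t 5.1 E [0.1072 0.0005 0.2115] w [0.6581 0.0213 0.2115] z [ 0. -0. -1.] yaw err deg 0.04 F [-0.3  0.3 -0.6] q [ 0.37  0.41 -0.58  1.45  0.23  1.34 -0.46]
tool shift [-0.0005 -0.0022 -0.0025]
```

Request:
play_rows --deltas '[0,-0.001,-0.001,0,-0.58,0,-0.002,0,0,-0.58,0,0,0,0,-0.58]'

```text
clock: 5.48
ee_pos: [0.6553, 0.0219, 0.2124]
eef_rot: [2.458, 1.956, 0.0]
wrist_force: [0.1, 0.9, 0.0]
gripper_width: 0.0677
gripper_force: 0.0
```

Request:
play_rows --deltas '[0,-0.002,0,0,-0.58,0,-0.001,0,0,-0.58,0,0,0,0,-0.58]'

```text
clock: 5.85
ee_pos: [0.6523, 0.0225, 0.2123]
eef_rot: [2.458, 1.956, -0.0]
wrist_force: [-0.2, -0.8, -0.1]
gripper_width: 0.0676
gripper_force: 0.0
```

Request:
play_rows --deltas '[0,-0.002,0,0,-0.58,0,0,0,0,-0.58]'

```text
clock: 6.1
ee_pos: [0.651, 0.0226, 0.2124]
eef_rot: [2.458, 1.955, 0.002]
wrist_force: [2.8, -0.4, -0.9]
gripper_width: 0.068
gripper_force: 1.2
```

Request:
play_rows --deltas '[0,-0.002,0,0,-0.58,0,0,0,0,-0.58]'

```text
clock: 6.35
ee_pos: [0.6505, 0.0226, 0.2127]
eef_rot: [2.457, 1.953, 0.006]
wrist_force: [7.1, -0.6, -3.0]
gripper_width: 0.0677
gripper_force: 3.6
```

Contact: the knob pushes back with about 7 N. Now I'll draw it out along its axis.

Request:
play_rows --deltas '[0,-0.002,-0.002,0,-0.58,0,-0.002,-0.003,0,-0.58,0,0,0,0,-0.58]'

```text
clock: 6.72
ee_pos: [0.6473, 0.0234, 0.2178]
eef_rot: [2.456, 1.952, 0.008]
wrist_force: [9.2, -0.1, -4.7]
gripper_width: 0.0674
gripper_force: 4.6
```

```bash
cat >> h.py <<'E'
def knob():
    for n in("side","top"):
        c=cam(n); P=cloud(c); E=toE(P); px=c["pixels"].astype(int)
        k=(c["range_z"]>0)&(px.max(2)<70)&(E[...,2]>.2)&(E[...,2]<.29)&(E[...,0]>-.02)&(E[...,0]<.042)
        Q=E[k]; print(n,len(Q),"mean",Q.mean(0).round(4),"min",Q.min(0).round(4),"max",Q.max(0).round(4),"axial p95",np.percentile(Q@np.array([-.545,0,.839]),95).round(4)) if len(Q)>5 else print(n,"none")
E
python3 -c "
from h import *
import pickle
s,R,p=st()
knob()
import h
h.cam=lambda n: pickle.load(open(n+'0.pkl','rb'))
h.knob()"
```

```text
t 6.725 E [0.0962 0.     0.2178] w [0.6473 0.0234 0.2178] z [ 0.007 -0.    -1.   ] yaw err deg -0.05 F [ 9.2 -0.1 -4.7] q [ 0.38  0.38 -0.59  1.48  0.22  1.34 -0.46]
side 114 mean [ 0.0328 -0.011   0.2498] min [ 0.0128 -0.019   0.206 ] max [0.0419 0.0133 0.2884] axial p95 0.2178
top 81 mean [0.025  0.0025 0.2488] min [ 0.0078 -0.0142  0.2333] max [0.0407 0.0192 0.2881] axial p95 0.209
side 97 mean [ 0.032  -0.0078  0.2367] min [ 0.011  -0.0191  0.2183] max [0.042  0.0128 0.2505] axial p95 0.1899
top 72 mean [0.0284 0.0019 0.2402] min [ 0.0117 -0.0139  0.2271] max [0.0417 0.0174 0.25  ] axial p95 0.1902
```

Request:
play_rows --deltas '[0,-0.002,-0.0025,0,-0.58,0,-0.001,-0.002,0,-0.58,0,0,0,0,-0.58]'

```text
clock: 7.2
ee_pos: [0.6446, 0.0239, 0.2219]
eef_rot: [2.456, 1.952, 0.008]
wrist_force: [10.5, -0.8, -6.6]
gripper_width: 0.0676
gripper_force: 5.0
```

```bash
python3 -c "
from h import *
s,R,p=st()
knob()
c=cam('side'); im=c['pixels'][150:270,220:380,::-1]
cv2.imwrite('pics/side4.png',cv2.resize(im,(800,600),interpolation=cv2.INTER_CUBIC))"
```

```text
t 7.2 E [ 0.0934 -0.      0.2219] w [0.6446 0.0239 0.2219] z [ 0.007 -0.    -1.   ] yaw err deg -0.05 F [10.5 -0.8 -6.6] q [ 0.38  0.37 -0.59  1.48  0.21  1.34 -0.45]
side 123 mean [ 0.0318 -0.0101  0.2528] min [ 0.0147 -0.02    0.2125] max [0.0418 0.0106 0.2892] axial p95 0.2186
top 85 mean [0.0228 0.0024 0.2509] min [ 0.0047 -0.0155  0.2325] max [0.0388 0.0191 0.2891] axial p95 0.2126
```

View pics/side4.png

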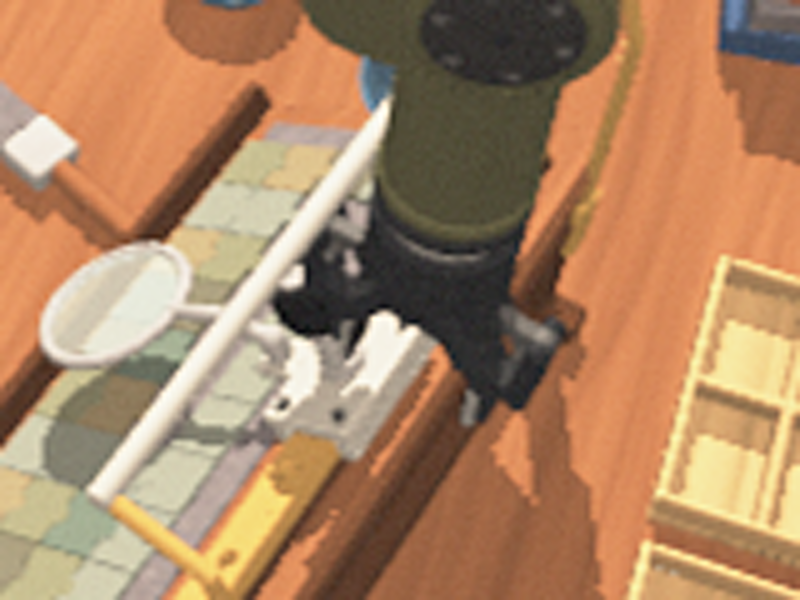

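The crop shows the knob (310,305) drawn out, the light bar still clear and the carriage in place. I'll pull slightly more, then start moving it sideways.

Request:
play_rows --deltas '[0,-0.001,-0.001,0,-0.58,0,0,0,0,-0.58,0.002,0,0,0,-0.58,0.002,0,0,0,-0.58,0,0,0,0,-0.58]'

```text
clock: 7.98
ee_pos: [0.6446, 0.0264, 0.2227]
eef_rot: [2.456, 1.949, 0.006]
wrist_force: [9.8, -3.7, -6.6]
gripper_width: 0.0672
gripper_force: 5.3
```

```bash
cat >> h.py <<'E'
def lens():
    c=cam("top"); P=cloud(c); E=toE(P)
    # white lens ring
    k=(c["range_z"]>0)&(E[...,2]>.17)&(E[...,2]<.30)&(E[...,0]<-.02)&(E[...,0]>-.2)&(abs(E[...,1])<.2)
    print("lens y",((E[k][:,1].min()+E[k][:,1].max())/2).round(4),k.sum(),np.median(E[k][:,1]).round(4))
E
python3 -c "
from h import *
s,R,p=st()
knob();lens()
import pickle,h
h.cam=lambda n: pickle.load(open(n+'0.pkl','rb'))
h.lens()"
```

```text
t 7.975 E [0.093  0.0024 0.2227] w [0.6446 0.0264 0.2227] z [ 0.007 -0.002 -1.   ] yaw err deg -0.11 F [ 9.8 -3.7 -6.6] q [ 0.38  0.37 -0.59  1.48  0.21  1.35 -0.46]
side 121 mean [ 0.0315 -0.0079  0.2539] min [ 0.0138 -0.0164  0.2202] max [0.0416 0.0115 0.289 ] axial p95 0.2176
top 76 mean [0.0218 0.0045 0.2509] min [ 0.0051 -0.0133  0.2333] max [0.0383 0.0199 0.2845] axial p95 0.2085
lens y 0.0008 11 0.0007
lens y -0.0024 11 -0.0023
```

The carriage follows, with about 3.7 N of drag. Continuing.

Request:
play_rows --deltas '[0.003,0,0,0,-0.58,0.004,0,0,0,-0.58,0.004,0,0,0,-0.58,0.004,0,0,0,-0.58,0.004,0,0,0,-0.58,0,0,0,0,-0.58]'

```text
clock: 8.88
ee_pos: [0.649, 0.0452, 0.2226]
eef_rot: [2.456, 1.95, 0.006]
wrist_force: [10.3, -2.2, -5.3]
gripper_width: 0.0675
gripper_force: 5.3
```

```bash
python3 -c "
from h import *
s,R,p=st()
knob();lens()"
```

```text
t 8.875 E [0.093  0.0217 0.2226] w [0.649  0.0452 0.2226] z [ 0.007 -0.002 -1.   ] yaw err deg -0.1 F [10.3 -2.2 -5.3] q [ 0.35  0.39 -0.6   1.47  0.22  1.35 -0.49]
side 128 mean [0.0312 0.0114 0.2541] min [0.013  0.0026 0.2171] max [0.0419 0.0316 0.2899] axial p95 0.2219
top 78 mean [0.0218 0.0234 0.2515] min [0.0053 0.0061 0.2329] max [0.0374 0.0402 0.285 ] axial p95 0.2127
lens y 0.0195 12 0.0195
```

Request:
play_rows --deltas '[0.004,0,0,0,-0.58,0.005,0,0,0,-0.58,0.005,0,0,0,-0.58,0.005,0,0,0,-0.58,0.005,0,0,0,-0.58,0.005,0,0,0,-0.58,0.004,0,0,0,-0.58,0,0,0,0,-0.58]'

```text
clock: 10.02
ee_pos: [0.6565, 0.0772, 0.2225]
eef_rot: [2.456, 1.949, 0.006]
wrist_force: [10.8, -2.4, -4.7]
gripper_width: 0.0673
gripper_force: 5.3
```

```bash
python3 -c "
from h import *
s,R,p=st()
knob();lens()"
```

```text
t 10.025 E [0.0931 0.0545 0.2225] w [0.6565 0.0772 0.2225] z [ 0.007 -0.002 -1.   ] yaw err deg -0.11 F [10.8 -2.4 -4.7] q [ 0.29  0.41 -0.6   1.44  0.24  1.36 -0.55]
side 125 mean [0.0311 0.044  0.2533] min [0.0123 0.0337 0.2206] max [0.0415 0.0638 0.2887] axial p95 0.2207
top 80 mean [0.0213 0.0557 0.2501] min [0.0048 0.0383 0.2357] max [0.037  0.0727 0.2781] axial p95 0.2024
lens y 0.0519 9 0.0519
```

Request:
play_rows --deltas '[0.002,0,0,0,-0.58,0.0015,0.001,0.0015,0,-0.58,0,0.001,0.0015,0,-0.58,0,0.001,0.002,0,-0.58,0,0,0,0,-0.58]'

```text
clock: 10.8
ee_pos: [0.6602, 0.0794, 0.2177]
eef_rot: [2.457, 1.949, 0.005]
wrist_force: [9.9, -4.3, -2.8]
gripper_width: 0.0674
gripper_force: 5.0
```

```bash
python3 -c "
from h import *
s,R,p=st()
knob();lens()"
```

```text
t 10.8 E [0.0962 0.0575 0.2177] w [0.6602 0.0794 0.2177] z [ 0.006 -0.003 -1.   ] yaw err deg -0.15 F [ 9.9 -4.3 -2.8] q [ 0.29  0.42 -0.6   1.43  0.24  1.36 -0.55]
side 118 mean [0.0327 0.0465 0.2497] min [0.0124 0.0378 0.2135] max [0.0417 0.0647 0.2879] axial p95 0.2193
top 73 mean [0.0249 0.0586 0.2474] min [0.0086 0.0419 0.2323] max [0.0404 0.0745 0.2845] axial p95 0.2064
lens y 0.0552 13 0.0556
```

The knob has sunk below the riding height, so the pin is entering the hole. I'll let it the rest of the way down.

Request:
play_rows --deltas '[0,0.0015,0.002,0,-0.58,0,0.0015,0.002,0,-0.58,0,0.002,0.001,0,-0.58,0,0.003,0,0,-0.58,0,0.006,0,0,-0.58,0,0.01,0,0,-0.58,0,0.02,0,0,-0.58,0,0,0,0,-0.58]'

```text
clock: 11.95
ee_pos: [0.7008, 0.0719, 0.2121]
eef_rot: [-2.459, -1.954, 0.001]
wrist_force: [-0.3, -0.1, 0.1]
gripper_width: 0.0675
gripper_force: 0.0
```

```bash
python3 -c "
from h import *
s,R,p=st([.16,.05,.45])
knob();lens()
c=cam('side'); im=c['pixels'][150:270,220:380,::-1]
cv2.imwrite('pics/side5.png',cv2.resize(im,(800,600),interpolation=cv2.INTER_CUBIC))"
```

```text
t 11.95 E [0.1374 0.0594 0.2121] w [0.7008 0.0719 0.2121] z [-0.001  0.    -1.   ] yaw err deg -0.05 F [-0.3 -0.1  0.1] q [ 0.26  0.51 -0.58  1.32  0.28  1.39 -0.54]
tool shift [-0.0094  0.0224 -0.2379]
side 93 mean [0.0321 0.0489 0.2357] min [0.0102 0.0381 0.2164] max [0.0419 0.069  0.2475] axial p95 0.1892
top 70 mean [0.0284 0.059  0.24  ] min [0.0125 0.0436 0.2263] max [0.0418 0.0751 0.2504] axial p95 0.1897
lens y 0.0552 13 0.0555
```

View pics/side5.png

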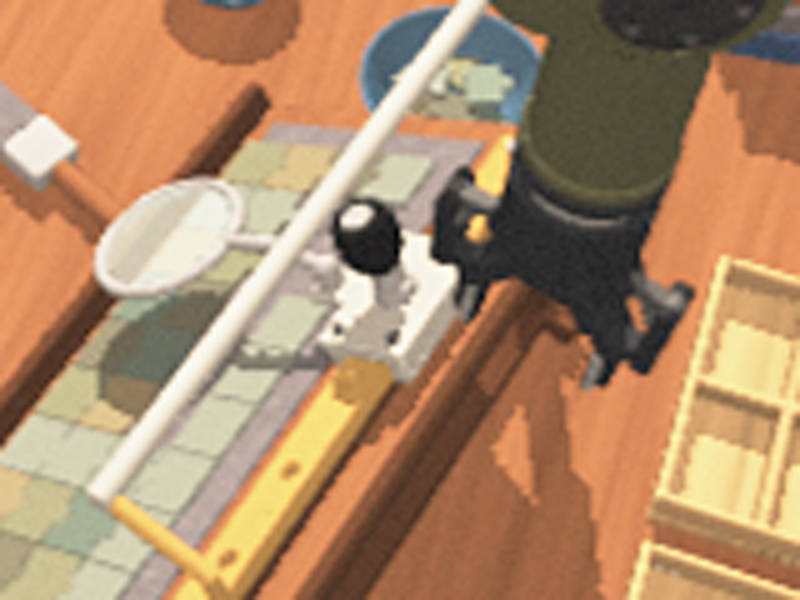

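The knob (367,235) is back at its starting height, so the plunger is home. The carriage has moved about 57 mm towards the dish, and the gripper is clear. I'll back off a little more and hand the job in.

Request:
play_rows --deltas '[0,0.025,0,0,-0.58,0,0,0,0,-0.58,0,0,0,0,-0.58,0,0,0,0,-0.58]'

```text
clock: 12.65
ee_pos: [0.7236, 0.0675, 0.213]
eef_rot: [-2.458, -1.957, 0.0]
wrist_force: [-0.4, -0.3, 0.1]
gripper_width: 0.0676
gripper_force: 0.0
```

```bash
python3 -c "
from h import *
st(); print(ctrl.finish_job())"
```

```text
t 12.65 E [0.1606 0.0601 0.213 ] w [0.7236 0.0675 0.213 ] z [-0. -0. -1.] yaw err deg 0.07 F [-0.4 -0.3  0.1] q [ 0.24  0.56 -0.57  1.25  0.3   1.41 -0.53]
the job is handed in; nothing more can be done
None
```

The job is handed in: by camera, the carriage sits about 57 mm along in the next hole on the dish side, the plunger is home, and the arm is clear; the hand-in gave no verdict.

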